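# Hang the washed tank clamp on the rail to drip

## Task

The big open tank clamp is washed and stands in the drying rack with two blanking caps. First make room on the hanging rail: slide the basket of corks along it, right up to the post at the end away from the drip tray. Then take the clamp out of the rack and lower it gently over the rail, open end down, so that it hangs still and square across the rail, over the middle of the drip tray; leave the caps in the rack and do not knock over or shove the bottles and jars.

Things in the scene. Friction and masses are not known exactly. Their poses are not given: they have to be found in the camera images.
- rail: Fixed hanging rail: a straight round steel bar 18 mm thick, level, between two posts 22 mm thick that stand at its y = +225 and -225 mm on foot plates 90 x 50 x 8 mm. Origin on the table under the bar's middle; the bar runs along this body's y axis with its axis 168 mm above the table (its top 177 mm). Posts reach 178 mm.
- basket (a joint): Place of the basket of corks along the rail's y axis (m): 0 with the basket in the middle, +0.135 with it up against the post at +y, -0.135 against the post at -y (end stops). The basket hangs under the bar by two steel end plates and cannot be lifted off or turned; a push of about 3 N slides it and it stays where it is left.
- basket_left (a point): Point on the outer face of the basket's end plate on the rail's +y side, in the vertical plane of the bar, 150 mm above the table. Basket: 160 mm long along the rail over its two end faces, underside 65 mm above the table. The end plates are flat, upright, centred on the bar: 104 mm wide up to 150 mm height, 74 mm wide up to 190 mm, so they can be pushed beside the bar.
- basket_right (a point): The same point on the end plate on the rail's -y side.
- tray: Fixed stainless drip tray with a slotted grate, 170 mm (its x, across the rail) x 150 mm (its y, along the rail) x 22 mm high, under one half of the rail; origin at the centre of its underside, same yaw as the rail. Under the other half stands a black box of jar lids, 42 mm high; which is under which half varies.
- clamp: Steel C-shaped tank clamp, about 450 g, rigid (hinge tight); x-z is its plane, 16 mm thick along y. Ring 132 mm outside, 108 mm inside, centre 68 mm above the origin. Stands crown up (+z), open end down on two bolt lugs 26 mm high, centred at x = +/-32 mm, 54 mm apart; origin between their feet. On the crown a solid hinge knuckle, 26 mm wide, 132 to 152 mm above the origin.
- clamp_grip (a point): A good place to pinch the clamp across its thickness (along its y): 145 mm above its origin, in the hinge knuckle.
- clamp_crown (a point): Inside of the clamp's crown, 122 mm above its origin: the surface that rests on the bar when the clamp hangs.
- rack: Fixed drying rack: grey base 146 x 150 x 10 mm, origin at the centre of its underside, with three slots for upright things, one at y = 0 and the others 42 mm either side, running along its x. Each slot is 19 mm wide between two wire hoops 60 mm high; wire rails 48 mm high at x = +63 and -63 mm. The clamp may stand in any slot: lift it straight up.
- cap_a: Blanking cap, a plain steel disc 119 mm across and 14 mm thick standing on edge in a rack slot (its axis is its y); origin at its lowest point. Stays in the rack.
- cap_b: The other blanking cap, the same.
- bottle_a: Tall full sauce bottle, 72 mm across, 260 mm high; origin at the centre of its underside.
- bottle_b: Another tall bottle, 72 mm across, 260 mm high; origin as before.
- jar_a: Full jar, 72 mm across, 105 mm high; origin at the centre of its underside.
- jar_b: Another jar, 72 mm across, 105 mm high; origin as before.
Not all that is in view belongs to the job. What is shaped like the clamp but purple is not meant.

How it is judged:
By the outcome, as a careful person would: the job done as asked, in the order asked, and still so for the second after the job is handed in, with the robot touching nothing.
It also fails if it takes over 61 s, if anything falls off the work surface, if the arm or the gripper's body presses on something with over 40 N, if the wrist force passes 120 N, or if a joint passes its speed limit or range.

## Robot

A 6-joint arm with a two-finger parallel gripper is mounted at the origin on the work surface. World frame = base frame: x ahead of the robot, y to its left, z up, the work surface at z = 0. Lengths are in mm, angles in rad, forces in N, time in s.
With the tool pointing down it reaches from about 275 to 750 mm from the base axis. Payload 10.2 kg.
Tool frame: the origin (TCP) lies midway between the tips of the shut fingers; the grasp point (between the pads) lies 19 mm behind it; z points along the fingers, y is the line along which they close (so a half turn about z gives the same grasp; the last joint's range is limited). The gripper opens to 85 mm and grips with 20 to 120 N. Pads are 22 mm wide; open, the fingers measure 114 mm over their backs; the gripper's body (76 mm by 85 mm) begins 54 mm behind the grasp point. The pads swing forward as they close: fully open they stand 13 mm farther back than shut.
Start: joints at [-1.46, 0.313, 1.498, -0, 1.331, -0.223], TCP at [171.996, -496.033, 231.294] pointing down, gripper open.
Joint ranges: [-2.94, 2.94], [-0.97, 2.17], [0.19, 2.56], [-1.23, 4.37], [0.02, 3.11], [-2.88, 2.88]. Speed limits (rad/s): [2.39, 2.39, 3.01, 3.14, 3.14, 3.14].

## Interface

Orientations are given as a unit quaternion [w, x, y, z].
In Python, from rig import ctrl gives the robot as it stands.
- The arm moves only by the tool arm_command, never from a script. Its argument "increments" is a list of rows, each an object with "dr": the turn, a rotation vector about the tool's x, y, z in units of pi/4 rad (1.0 is pi/4 rad), a list of three; "offset": the shift along the tool's x, y, z in units of 120 mm (1.0 is 120 mm), a list of three; "hand": the opening, from -1 (shut) to 1 (fully open). A call has 1 to 8 rows; each row shifts and turns the commanded pose from where the row before left it, along the tool's axes as they then stand; what a row does not reach is not made up. A row lasts 1/10 s, in which the tool goes at most 50 mm and 8.59 degrees, less where a joint would pass 70% of its speed; a pose out of reach is approached as far as the arm can. A call with a number of a shift or a turn outside -1 to 1 is refused whole. A call with a gripper value outside its range is refused whole. The fingers move at their own pace and stop on an object; "grip_force" is the grip in N (left out, the last holds). Time passes only in rows, so rows that do not move let the fingers close. It gives the time, the measured TCP pose, the force, the opening and the grip force at its end, in the units of the state.
- ctrl.sense(): the state, without advancing time (a new reading comes with each control period).
- ctrl.capture(name): name is "scene" or "top" or "wrist"; returns the picture (420x560x3 uint8, red, green, blue); there is no depth.
- ctrl.camera_info(name): a dict with "K" (3x3 intrinsics, pixels), "R" (3x3) and "t" (3): a world point X has camera coordinates R X + t. Camera axes: x right, y down, z forward; pixel columns grow to the right and rows downward; lengths in mm; the calibration is good to about 2 mm. A picture is of the moment at which its call begins: read the wrist's pose just before it. camera_info takes no time and is no camera call; for the wrist camera it gives the pose at the moment of the call.
- ctrl.finish_job(): hands the job in; it is judged then, once.
The state is a dict: "time_s": time; "joints": joint angles; "dq": joint speeds; "tau": joint torques, N m; "eef_pos": TCP position; "ee_rot": TCP orientation; "force": force on the tool from outside, world axes, zero at the start; "wrist_torque": the same for the moment, N m; "grip_width": opening from 0.0 (shut) to 1.0 (fully open); "grip_force": force on a finger pad.
Only numpy, scipy, OpenCV 4.12 (cv2) and the standard library are available. Lean on these libraries where they do the work, as an engineer would, in place of code of your own. Each camera call takes 0.05 s, during which the arm holds its last target. There are 200 camera calls.

## Working session

There is one attempt and no reset: what is moved stays moved. The work goes in short steps, Python scripts to look and compute and a tool call to move; the robot and the scene stay as the last step left them, time stands still between calls to the robot, and variables do not carry over. Pictures are saved under pics/ and viewed, at most 10 in all, crops included, and the job is handed in when it is done.

Besides the shell and the picture viewer there is one more tool, called after "Call:" in YAML: its name, and indented under it one key for each argument. arm_command: Moves the arm, as the interface text tells. Shifts and turns lie within -1 to 1; 1 stands for 120 mm of shift or pi/4 rad of turn. Its arguments: {"type":"object","properties":{"increments":{"type":"array"},"grip_force":{"type":"number"}},"required":["increments"]}

```bash
mkdir -p pics; python3 - <<'E'
from rig import ctrl
import cv2,numpy as np
for n in("scene","top"):
    im=ctrl.capture(n);cv2.imwrite(f"pics/{n}0.png",im[:,:,::-1])
    c=ctrl.camera_info(n);print(n,np.round(c["K"],1).tolist(),np.round(c["R"],4).tolist(),np.round(c["t"],1).tolist())
s=ctrl.sense();print({k:np.round(v,3).tolist() for k,v in s.items()})
E
```

```text
scene [[459.7, 0.0, 283.7], [0.0, 459.7, 206.3], [0.0, 0.0, 1.0]] [[-0.0025, 0.9999, -0.0127], [0.8211, -0.0052, -0.5708], [-0.5708, -0.0119, -0.821]] [71.3, -345.7, 1491.0]
top [[384.0, 0.0, 283.4], [0.0, 384.0, 219.3], [0.0, 0.0, 1.0]] [[0.002, -0.9999, 0.0133], [-0.9939, -0.0035, -0.1102], [0.1102, -0.013, -0.9938]] [-62.9, 533.1, 851.7]
{'time_s': 0.1, 'joints': [-1.46, 0.313, 1.498, -0.0, 1.331, -0.223], 'dq': [-0.001, -0.001, -0.003, -0.0, -0.001, 0.0], 'tau': [0.002, -41.29, -26.015, -0.0, 0.003, -0.0], 'eef_pos': [171.984, -495.815, 230.825], 'ee_rot': [-0.001, 0.986, 0.166, 0.0], 'force': [-0.174, -0.802, 0.215], 'wrist_torque': [0.025, 0.021, -0.021], 'grip_force': 0.0, 'grip_width': 0.998}
```

View pics/top0.png

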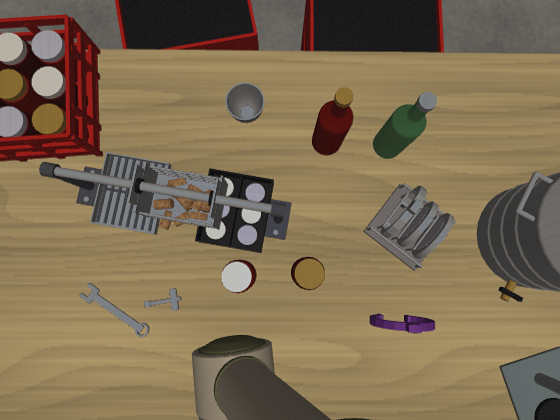

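View pics/scene0.png

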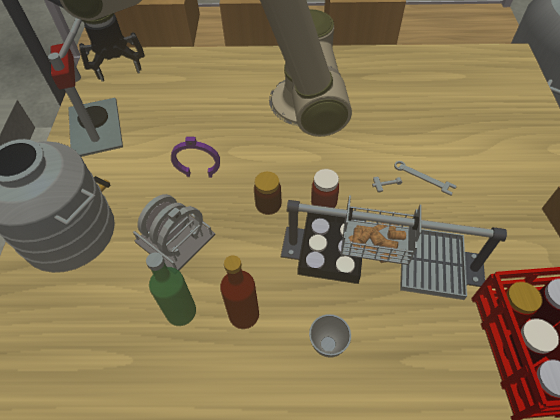

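The top view shows the rail from (48,170) to (282,211), with the tray under its left (+y) half and the basket in the middle at about (140–218, 185–200). The rack is at (411,226). I'll zoom in on the rail and rack.

```bash
python3 - <<'E'
import cv2,numpy as np
a=cv2.imread("pics/top0.png");b=cv2.imread("pics/scene0.png")
r=lambda im,x,y,w,h,W,H:cv2.resize(im[y:y+h,x:x+w],(W,H),interpolation=cv2.INTER_CUBIC)
cv2.imwrite("pics/z1.png",np.vstack([np.hstack([r(a,30,140,270,120,800,356)]),np.hstack([r(a,355,170,110,68*110//110+36,260,244),np.zeros((244,20,3),np.uint8),r(b,125,185,100,90,271,244),np.zeros((244,249,3),np.uint8)])]))
E
```

```text
(no output)
```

View pics/z1.png

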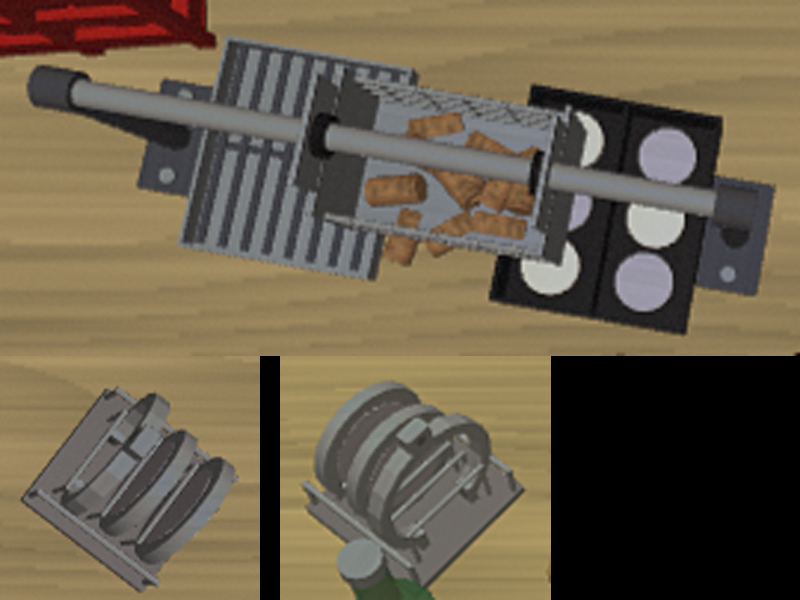

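The clamp stands in the slot nearest the rail. Its knuckle is at about top (410,206) and scene (174,213).

```bash
cat > h.py <<'E'
from rig import ctrl
import numpy as np,cv2
C={n:ctrl.camera_info(n) for n in("top","scene")}
def ray(cam,p):
    c=C[cam] if isinstance(cam,str) else cam
    R,t=np.array(c["R"]),np.array(c["t"]);d=R.T@np.linalg.inv(c["K"])@np.array([*p,1.]);return -R.T@t,d/np.linalg.norm(d)
def onz(cam,p,z):
    o,d=ray(cam,p);return o+d*(z-o[2])/d[2]
def tri(a,p,b,q):
    o1,d1=ray(a,p);o2,d2=ray(b,q);s=np.linalg.lstsq(np.c_[d1,-d2],o2-o1,rcond=None)[0]
    A,B=o1+s[0]*d1,o2+s[1]*d2;return (A+B)/2,np.linalg.norm(A-B)
def proj(cam,X):
    c=C[cam] if isinstance(cam,str) else cam
    v=np.array(c["K"])@(np.array(c["R"])@X+c["t"]);return v[:2]/v[2]
E
python3 - <<'E'
from h import *
np.set_printoptions(precision=1,suppress=True)
z=lambda x,y:(30+(x+.5)/2.963-.5,140+(y+.5)/2.967-.5)
print("cam",ray("top",(0,0))[0],ray("scene",(0,0))[0])
A=onz("top",z(85,95),168);B=onz("top",z(712,203),168);print("bar pts",A,B,"yaw of +y",np.degrees(np.arctan2(*(A-B)[1::-1])),)
print("post tops",onz("top",z(46,87),178),onz("top",z(733,205),178))
print("tray corners z22",[onz("top",z(*p),22) for p in[(230,40),(418,70),(180,243),(375,279)]])
print("plates z8: L left edge",[onz("top",z(*p),8) for p in[(165,80),(137,187)]],"R right edge",[onz("top",z(*p),8) for p in[(775,185),(758,296)]])
print("basket plates on bar at 168",onz("top",z(320,136),168),onz("top",z(541,172),168))
print("knuckle",tri("top",(409.5,206),"scene",(174,212.5)))
w=lambda x,y:(355+x/2.364,170+(y-356)/2.346)
print("rack corners z10",[onz("top",w(*p),10) for p in[(110,388),(22,498),(143,592)]])
for n,p in dict(jarA=(237.5,275),jarB=(308.5,272)).items():print(n,onz("top",p,105))
for n,p in dict(bA=(344,96),bB=(428,102)).items():print(n,onz("top",p,260))
E
```

```text
cam [436.1 -49.9 906. ] [1135.1  -55.3 1027.7]
bar pts [609.7 378.4 168. ] [539.8 -33.5 168. ] yaw of +y 80.37323056013531
post tops [612.4 398.  178. ] [537.1 -47.3 178. ]
tray corners z22 [array([688.9, 352.1,  22. ]), array([665.5, 203. ,  22. ]), array([527.4, 382.2,  22. ]), array([499.9, 230.5,  22. ])]
plates z8: L left edge [array([659.8, 408.5,   8. ]), array([573.2, 425.5,   8. ])] R right edge [array([576.9, -80.2,   8. ]), array([488.4, -66.7,   8. ])]
basket plates on bar at 168 [583.1 223.7 168. ] [559.8  78.6 168. ]
knuckle (array([ 546.6, -314.6,  156.7]), np.float64(9.834356623121225))
rack corners z10 [array([ 622., -343.,   10.]), array([ 509.7, -251.6,   10. ]), array([ 416.6, -369. ,   10. ])]
jarA [409.1  34.  105. ]
jarB [ 415.4 -112.6  105. ]
bA [ 726.4 -164.6  260. ]
bB [ 716.6 -312.7  260. ]
```

Call:
arm_command:
  increments:
    - {"dr": [0, 0, 0.16], "offset": [0, 0, -0.05], "hand": -1}
    - {"dr": [0, 0, 0.16], "offset": [0, 0, -0.05], "hand": -1}
    - {"dr": [0, 0, 0.16], "offset": [0, 0, -0.05], "hand": -1}
    - {"dr": [0, 0, 0.16], "offset": [0, 0, 0], "hand": -1}
    - {"dr": [0, 0, 0], "offset": [0, 0, 0], "hand": -1}

```text
time_s: 0.6
eef_pos: [172.0, -495.9, 249.1]
ee_rot: [-0.0, 0.996, -0.085, -0.0]
force: [-0.6, -0.7, -1.8]
grip_width: 0.146
grip_force: 0.0
```

```bash
cat >> h.py <<'E'
from scipy.spatial.transform import Rotation as Ro
U=np.array([.1676,.9858,0]);V=np.array([.9858,-.1676,0]);RC=np.array([574.7,173.5,0])
def to(X,yaw=None):
    s=ctrl.sense();q=s["ee_rot"];R=Ro.from_quat([q[1],q[2],q[3],q[0]]);p=np.array(s["eef_pos"])
    x=R.as_matrix()[:,0];y=np.degrees(np.arctan2(x[1],x[0]));d=R.inv().apply(np.array(X)-p)
    print("t",s["time_s"],"p",np.round(p,1),"yaw %.2f"%y,"zaxis",np.round(R.as_matrix()[:,2],4),"F",np.round(s["force"],1),"w",s["grip_width"],"offset units",np.round(d/120,3),"turn units z",None if yaw is None else round(-(yaw-y)/45,3))
E
python3 - <<'E'
from h import *
P=RC+95*U-30*V;P[2]=245;to(P,-9.65)
E
```

```text
t 0.6 p [ 172.  -495.9  249.1] yaw -9.74 zaxis [-0.e+00  5.e-04 -1.e+00] F [-0.6 -0.7 -1.8] w 0.14615855657913934 offset units [ 2.113 -6.857  0.037] turn units z -0.002
```

Call:
arm_command:
  increments:
    - {"dr": [0, 0, 0], "offset": [0.1, -0.34, 0], "hand": -1}
    - {"dr": [0, 0, 0], "offset": [0.1, -0.34, 0], "hand": -1}
    - {"dr": [0, 0, 0], "offset": [0.1, -0.34, 0], "hand": -1}
    - {"dr": [0, 0, 0], "offset": [0.1, -0.34, 0], "hand": -1}
    - {"dr": [0, 0, 0], "offset": [0.1, -0.34, 0], "hand": -1}
    - {"dr": [0, 0, 0], "offset": [0.1, -0.34, 0], "hand": -1}
    - {"dr": [0, 0, 0], "offset": [0.1, -0.34, 0], "hand": -1}
    - {"dr": [0, 0, 0], "offset": [0.1, -0.34, 0], "hand": -1}

```text
time_s: 1.4
eef_pos: [321.8, -188.7, 249.2]
ee_rot: [-0.0, 0.997, -0.083, -0.0]
force: [1.6, -0.2, -0.3]
grip_width: -0.001
grip_force: 0.0
```

Call:
arm_command:
  increments:
    - {"dr": [0, 0, 0], "offset": [0.1, -0.34, 0], "hand": -1}
    - {"dr": [0, 0, 0], "offset": [0.1, -0.34, 0], "hand": -1}
    - {"dr": [0, 0, 0], "offset": [0.1, -0.34, 0], "hand": -1}
    - {"dr": [0, 0, 0], "offset": [0.1, -0.34, 0], "hand": -1}
    - {"dr": [0, 0, 0], "offset": [0.1, -0.34, 0], "hand": -1}
    - {"dr": [0, 0, 0], "offset": [0.1, -0.34, 0], "hand": -1}
    - {"dr": [0, 0, 0], "offset": [0.1, -0.34, 0], "hand": -1}
    - {"dr": [0, 0, 0], "offset": [0, 0, 0], "hand": -1}

```text
time_s: 2.2
eef_pos: [453.0, 80.5, 248.7]
ee_rot: [-0.0, 0.997, -0.08, -0.0]
force: [-0.6, -0.6, 0.1]
grip_width: -0.002
grip_force: 0.0
```

```bash
python3 - <<'E'
from h import *
P=RC+95*U-30*V;P[2]=245;to(P,-9.65)
E
```

```text
t 2.2 p [453.   80.5 248.7] yaw -9.19 zaxis [-8.e-04  9.e-04 -1.e+00] F [-0.6 -0.6  0.1] w -0.001767924362622628 offset units [ 0.634 -1.721  0.032] turn units z 0.01
```

Call:
arm_command:
  increments:
    - {"dr": [0, 0, 0], "offset": [0.105, -0.287, 0], "hand": -1}
    - {"dr": [0, 0, 0], "offset": [0.105, -0.287, 0], "hand": -1}
    - {"dr": [0, 0, 0], "offset": [0.105, -0.287, 0], "hand": -1}
    - {"dr": [0, 0, 0], "offset": [0.105, -0.287, 0], "hand": -1}
    - {"dr": [0, 0, 0], "offset": [0.105, -0.287, 0], "hand": -1}
    - {"dr": [0, 0, 0], "offset": [0.105, -0.287, 0], "hand": -1}
    - {"dr": [0, 0, 0.01], "offset": [0, 0, 0], "hand": -1}

```text
time_s: 2.9
eef_pos: [562.2, 270.0, 247.6]
ee_rot: [0.0, 0.996, -0.086, -0.001]
force: [-0.4, -0.2, -1.1]
grip_width: 0.002
grip_force: 0.0
```

```bash
python3 - <<'E'
from h import *
P=RC+95*U-30*V;P[2]=140;to(P,-9.65)
c=ctrl.camera_info("wrist");im=ctrl.capture("wrist");cv2.imwrite("pics/w1.png",im[:,:,::-1])
import json;json.dump({k:np.array(v).tolist() for k,v in c.items()},open("w1.json","w"))
for s in(-214,-80,0,60,214):print(s,np.round(proj(c,RC+s*U+[0,0,177])))
E
```

```text
t 2.9 p [562.2 270.  247.6] yaw -9.83 zaxis [-0.0017  0.     -1.    ] F [-0.4 -0.2 -1.1] w 0.002090517813414953 offset units [-0.011 -0.016  0.897] turn units z -0.004
-214 [782. 174.]
-80 [564. 175.]
0 [434. 175.]
60 [337. 175.]
214 [ 88. 176.]
```

View pics/w1.png

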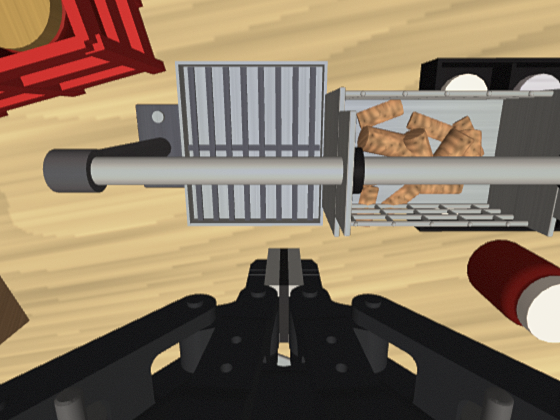

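The bar sits at row ~170 with the post's inner edge at column ~93, the tray at columns 178–327 and the basket plate at column ~345. The fingers are clear on the near side of the bar, so I'll refine the rail from this view.

```bash
python3 - <<'E'
from h import *
import json
c={k:np.array(v) for k,v in json.load(open("w1.json")).items()}
g=cv2.cvtColor(cv2.imread("pics/w1.png"),cv2.COLOR_BGR2GRAY).astype(float)
pts=[]
for x in(130,160,310,325):
    d=np.diff(cv2.GaussianBlur(g,(3,3),0)[140:205,x]);print(x,[140+i for i in np.argsort(-abs(d))[:6]],end=" ")
print()
f=lambda p,z:[round(float((onz(c,p,z)-RC)@A),1) for A in(U,V)]
print("bar s,v",[f((x,170.5),168) for x in(120,330)],"post inner",f((93,170),172),"tray corners",[f(p,22) for p in[(178,62),(327,62),(190,224),(322,222)]],"plate",f((344,170),190),"post cap far",f((47,170),178))
E
```

```text
130 [np.int64(142), np.int64(143), np.int64(141), np.int64(156), np.int64(157), np.int64(184)] 160 [np.int64(187), np.int64(186), np.int64(156), np.int64(188), np.int64(157), np.int64(183)] 310 [np.int64(183), np.int64(184), np.int64(157), np.int64(158), np.int64(182), np.int64(159)] 325 [np.int64(183), np.int64(184), np.int64(157), np.int64(182), np.int64(158), np.int64(156)] 
bar s,v [[197.9, 1.8], [63.3, 1.5]] post inner [212.9, 2.8] tray corners [[196.5, 85.5], [50.2, 85.2], [196.8, -81.4], [50.7, -79.4]] plate [58.2, 5.3] post cap far [237.8, 3.8]
```

Call:
arm_command:
  increments:
    - {"dr": [0, 0, 0], "offset": [0, 0, 0.25], "hand": -1}
    - {"dr": [0, 0, 0], "offset": [0, 0, 0.25], "hand": -1}
    - {"dr": [0, 0, 0], "offset": [0, 0, 0.25], "hand": -1}
    - {"dr": [0, 0, 0], "offset": [0, 0, 0.15], "hand": -1}
    - {"dr": [0, 0, 0], "offset": [0, 0, 0], "hand": -1}

```text
time_s: 3.45
eef_pos: [560.3, 266.4, 139.2]
ee_rot: [0.001, 0.996, -0.088, -0.002]
force: [-0.9, 0.5, -0.1]
grip_width: -0.003
grip_force: 0.0
```

Call:
arm_command:
  increments:
    - {"dr": [0, 0, 0], "offset": [0, 0.06, 0], "hand": -1}
    - {"dr": [0, 0, 0], "offset": [0, 0.06, 0], "hand": -1}
    - {"dr": [0, 0, 0], "offset": [0, 0.06, 0], "hand": -1}
    - {"dr": [0, 0, 0], "offset": [0, 0.06, 0], "hand": -1}
    - {"dr": [0, 0, 0], "offset": [0, 0.06, 0], "hand": -1}
    - {"dr": [0, 0, 0], "offset": [0, 0.06, 0], "hand": -1}
    - {"dr": [0, 0, 0], "offset": [0, 0.06, 0], "hand": -1}
    - {"dr": [0, 0, 0], "offset": [0, 0.06, 0], "hand": -1}

```text
time_s: 4.25
eef_pos: [551.7, 210.7, 142.4]
ee_rot: [-0.0, 0.996, -0.088, 0.001]
force: [1.2, 2.8, 4.7]
grip_width: 0.002
grip_force: 0.0
```

Call:
arm_command:
  increments:
    - {"dr": [0, 0, 0], "offset": [0, 0.06, 0], "hand": -1}
    - {"dr": [0, 0, 0], "offset": [0, 0.06, 0], "hand": -1}
    - {"dr": [0, 0, 0], "offset": [0, 0.06, 0], "hand": -1}
    - {"dr": [0, 0, 0], "offset": [0, 0.06, 0], "hand": -1}
    - {"dr": [0, 0, 0], "offset": [0, 0.06, 0], "hand": -1}
    - {"dr": [0, 0, 0], "offset": [0, 0.06, 0], "hand": -1}
    - {"dr": [0, 0, 0], "offset": [0, 0.06, 0], "hand": -1}

```text
time_s: 4.95
eef_pos: [542.7, 161.1, 142.1]
ee_rot: [-0.0, 0.996, -0.088, 0.001]
force: [0.5, 3.1, 5.3]
grip_width: 0.002
grip_force: 0.0
```

```bash
python3 - <<'E'
from h import *
P=RC-40*U-30*V;P[2]=140;to(P,-9.65)
E
```

```text
t 4.95 p [542.7 161.1 142.1] yaw -10.12 zaxis [ 1.5e-03  1.0e-04 -1.0e+00] F [0.5 3.1 5.3] w 0.0019292624380160466 offset units [-0.003  0.187  0.017] turn units z -0.01
```

Call:
arm_command:
  increments:
    - {"dr": [0, 0, 0], "offset": [0, 0.04, 0], "hand": -1}
    - {"dr": [0, 0, 0], "offset": [0, 0.04, 0], "hand": -1}
    - {"dr": [0, 0, 0], "offset": [0, 0.03, 0], "hand": -1}
    - {"dr": [0, 0, 0], "offset": [0, 0.02, 0], "hand": -1}
    - {"dr": [0, 0, 0], "offset": [0, 0.02, 0], "hand": -1}

```text
time_s: 5.45
eef_pos: [541.7, 149.2, 145.0]
ee_rot: [-0.005, 0.996, -0.088, 0.005]
force: [4.4, 39.5, 24.3]
grip_width: -0.001
grip_force: 20.1
```

Call:
arm_command:
  increments:
    - {"dr": [0, 0, 0], "offset": [0, 0.02, 0], "hand": -1}
    - {"dr": [0, 0, 0], "offset": [0, 0.015, 0], "hand": -1}

```text
time_s: 5.65
eef_pos: [541.5, 147.3, 146.0]
ee_rot: [-0.008, 0.996, -0.087, 0.006]
force: [6.8, 54.0, 27.1]
grip_width: 0.001
grip_force: 25.0
```

Call:
arm_command:
  increments:
    - {"dr": [0, 0, 0], "offset": [0, 0.015, 0], "hand": -1}
    - {"dr": [0, 0, 0], "offset": [0, 0, 0], "hand": -1}

```text
time_s: 5.85
eef_pos: [541.4, 146.3, 146.6]
ee_rot: [-0.008, 0.996, -0.087, 0.007]
force: [6.4, 53.4, 29.2]
grip_width: -0.005
grip_force: 25.4
```

Call:
arm_command:
  increments:
    - {"dr": [0, 0, 0], "offset": [0, -0.06, 0], "hand": -1}
    - {"dr": [0, 0, 0], "offset": [0, -0.15, 0], "hand": -1}
    - {"dr": [0, 0, 0], "offset": [0, -0.2, -0.2], "hand": -1}
    - {"dr": [0, 0, 0], "offset": [0, 0, -0.3], "hand": -1}
    - {"dr": [0, 0, 0], "offset": [0, 0, -0.3], "hand": -1}
    - {"dr": [0, 0, 0], "offset": [0, 0, 0], "hand": -1}

```text
time_s: 6.45
eef_pos: [548.1, 186.4, 241.6]
ee_rot: [-0.0, 0.996, -0.088, 0.003]
force: [0.5, -0.6, -0.1]
grip_width: -0.001
grip_force: 0.0
```

```bash
python3 - <<'E'
from h import *
to([0,0,0])
c=ctrl.camera_info("wrist");im=ctrl.capture("wrist")[:,:,::-1]
b=ctrl.capture("scene")[:,:,::-1]
cv2.imwrite("pics/w2.png",im)
cv2.imwrite("pics/c2.png",np.hstack([cv2.resize(im,(400,300)),cv2.resize(b[170:305,265:525],(400,300))]))
import json;json.dump({k:np.array(v).tolist() for k,v in c.items()},open("w2.json","w"))
E
```

```text
t 6.45 p [548.1 186.4 241.6] yaw -10.12 zaxis [ 6.9e-03  3.0e-04 -1.0e+00] F [ 0.5 -0.6 -0.1] w -0.001108734747062568 offset units [-4.237  2.334  1.981] turn units z None
```

View pics/c2.png

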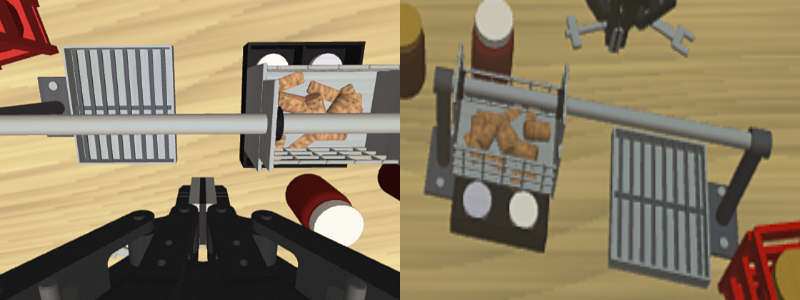

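The basket now sits by the far post and the tray half is free. The plate's outer top edge is at wrist column ~374. I'll check its place numerically.

```bash
python3 - <<'E'
from h import *
import json
c={k:np.array(v) for k,v in json.load(open("w2.json")).items()}
im=cv2.imread("pics/w2.png");g=cv2.cvtColor(im,cv2.COLOR_BGR2GRAY)
for r in(105,110,150,190):print(r,g[r,355:400].tolist())
f=lambda p,z:[round(float((onz(c,p,z)-RC)@A),1) for A in(U,V)]
print([(x,f((x,140),190)) for x in(368,372,376)],[(x,f((x,205),150)) for x in(365,370)], "tray",[f(p,22) for p in[(88,65),(242,62),(108,228),(246,226)]],"bar",f((100,173),168))
for s in(-135,-125):
    print(s,[np.round(proj("scene",RC+(s+e*80)*U+2*V+37*k*V+[0,0,190]),1) for e in(1,-1) for k in(1,-1)])
E
cat > v.py <<'E'
E
```

```text
105 [78, 78, 78, 78, 79, 80, 78, 77, 78, 79, 76, 71, 85, 176, 196, 193, 191, 191, 177, 190, 193, 191, 191, 191, 191, 191, 191, 190, 190, 191, 191, 190, 192, 191, 190, 191, 191, 191, 191, 193, 193, 193, 194, 191, 192]
110 [77, 79, 79, 78, 79, 78, 78, 77, 77, 78, 77, 73, 104, 181, 200, 197, 196, 187, 159, 199, 202, 200, 199, 199, 198, 200, 199, 199, 200, 198, 197, 196, 177, 171, 151, 131, 133, 137, 151, 157, 161, 163, 155, 142, 140]
150 [78, 80, 78, 77, 76, 76, 78, 77, 75, 78, 100, 78, 78, 79, 80, 81, 80, 77, 81, 79, 79, 80, 80, 80, 80, 74, 83, 163, 186, 196, 195, 197, 199, 167, 43, 7, 12, 21, 64, 152, 164, 162, 153, 139, 130]
190 [77, 78, 77, 76, 78, 79, 73, 83, 119, 79, 77, 79, 82, 80, 80, 78, 80, 78, 81, 81, 80, 80, 76, 80, 128, 181, 198, 197, 195, 202, 206, 63, 17, 26, 28, 29, 26, 24, 17, 47, 130, 134, 127, 128, 152]
[(368, [-38.3, 23.1]), (372, [-40.5, 23.1]), (376, [-42.6, 23.0])] [(365, [-48.0, -24.0]), (370, [-51.5, -24.0])] tray [[197.7, 85.3], [48.1, 86.9], [200.8, -80.8], [49.9, -79.5]] bar [123.1, 2.4]
-135 [array([367.4, 225.4]), array([369.7, 197.9]), array([294. , 215.4]), array([299.1, 188.7])]
-125 [array([372.1, 226.1]), array([374.2, 198.5]), array([298.5, 216. ]), array([303.4, 189.3])]
```

Call:
arm_command:
  increments:
    - {"dr": [0, 0, 0], "offset": [-0.15, 0.3, -0.1], "hand": -1}
    - {"dr": [0, 0, 0], "offset": [-0.15, 0.3, -0.1], "hand": -1}
    - {"dr": [0, 0, 0], "offset": [0, 0.35, -0.1], "hand": -1}
    - {"dr": [0, 0, 0], "offset": [0, 0.35, 0], "hand": -1}
    - {"dr": [0, 0, 0], "offset": [0, 0.35, 0], "hand": -1}
    - {"dr": [0, 0, 0], "offset": [0, 0, 0], "hand": -1}

```text
time_s: 7.15
eef_pos: [475.4, -5.8, 271.6]
ee_rot: [0.0, 0.996, -0.091, -0.002]
force: [0.1, 0.7, -0.8]
grip_width: 0.003
grip_force: 0.0
```

```bash
python3 - <<'E'
from h import *
to([0,0,0])
c=ctrl.camera_info("wrist");im=ctrl.capture("wrist")[:,:,::-1]
cv2.imwrite("pics/w3.png",im)
import json;json.dump({k:np.array(v).tolist() for k,v in c.items()},open("w3.json","w"))
E
```

```text
t 7.15 p [475.4  -5.8 271.6] yaw -10.42 zaxis [-3.7e-03 -3.0e-04 -1.0e+00] F [ 0.1  0.7 -0.8] w 0.0033552490712333333 offset units [-3.897  0.667  2.278] turn units z None
```

View pics/w3.png

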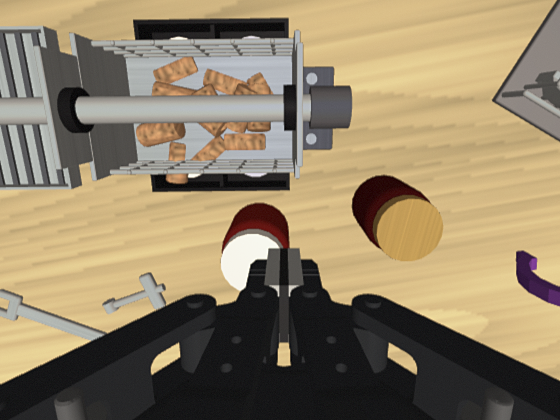

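The basket's -y plate is at columns ~295–303 and the post's inner edge at ~311. I'll work out the gap.

```bash
python3 - <<'E'
from h import *
import json
c={k:np.array(v) for k,v in json.load(open("w3.json")).items()}
g=cv2.cvtColor(cv2.imread("pics/w3.png"),cv2.COLOR_BGR2GRAY)
for r in(50,92,97,106,115,125):print(r,g[r,285:325].tolist())
f=lambda p,z:[round(float((onz(c,p,z)-RC)@A),1) for A in(U,V)]
print("cam",np.round(ray(c,(0,0))[0]),"foot",f((304,70),8),f((333,70),8),"post inner@178",f((311,106),178),"post outer @178",f((352,106),178),"plate outer@190,150",f((303,80),190),f((303,80),150),"plate inner 190",f((295,80),190))
# plate +y outer edge
print("plate L cols",g[150,60:100].tolist())
E
```

```text
50 [172, 173, 173, 171, 171, 174, 174, 125, 71, 74, 103, 81, 163, 184, 181, 182, 183, 173, 159, 204, 204, 203, 201, 200, 200, 199, 199, 201, 199, 200, 198, 199, 198, 197, 198, 197, 196, 198, 197, 197]
92 [18, 23, 21, 25, 22, 26, 23, 22, 22, 20, 27, 83, 167, 186, 183, 185, 186, 169, 92, 86, 87, 94, 93, 91, 44, 36, 68, 79, 80, 78, 80, 80, 80, 80, 79, 80, 80, 81, 81, 80]
97 [20, 27, 26, 25, 25, 28, 29, 24, 28, 21, 24, 73, 168, 188, 184, 184, 184, 167, 149, 149, 150, 149, 151, 152, 153, 121, 62, 85, 88, 87, 86, 87, 87, 88, 87, 87, 87, 87, 85, 88]
106 [35, 39, 42, 44, 42, 40, 41, 43, 43, 38, 39, 73, 170, 188, 186, 183, 180, 170, 187, 188, 186, 188, 187, 189, 190, 192, 76, 85, 90, 91, 92, 92, 90, 92, 92, 91, 92, 91, 91, 91]
115 [20, 27, 28, 28, 30, 30, 28, 28, 28, 25, 22, 75, 181, 189, 186, 184, 182, 169, 171, 171, 172, 170, 170, 173, 173, 139, 73, 86, 89, 90, 89, 90, 88, 88, 89, 87, 90, 89, 89, 89]
125 [13, 21, 20, 23, 22, 25, 23, 18, 23, 19, 22, 83, 180, 189, 183, 186, 185, 168, 92, 87, 90, 93, 93, 93, 38, 42, 71, 72, 70, 69, 71, 71, 70, 71, 70, 69, 71, 71, 71, 71]
cam [540. -18. 414.] foot [-217.2, 42.0] [-248.8, 41.6] post inner@178 [-212.1, 1.7] post outer @178 [-238.7, 1.4] plate outer@190,150 [-206.2, 16.7] [-208.4, 20.0] plate inner 190 [-201.4, 16.8]
plate L cols [79, 82, 82, 79, 80, 80, 80, 81, 79, 79, 81, 77, 79, 79, 77, 74, 78, 79, 80, 81, 80, 77, 80, 78, 77, 76, 77, 78, 78, 74, 79, 125, 111, 77, 75, 77, 76, 78, 80, 78]
```

The plate is at s≈-206 and the post's inner face at ≈-214, so a gap of ~7 mm remains. The basket probably sprang back from the hard push. I'll push again gently with the finger tips only, higher up, and release slowly.

```bash
python3 - <<'E'
from h import *
P=RC-8*U-27*V;P[2]=271;to(P,-9.65)
E
```

```text
t 7.2 p [475.8  -3.8 271.8] yaw -10.35 zaxis [-3.3e-03  6.0e-04 -1.0e+00] F [-0.2 -0.   0.6] w 0.0010771879761682973 offset units [ 0.321 -1.532  0.005] turn units z -0.016
```

Call:
arm_command:
  increments:
    - {"dr": [0, 0, -0.016], "offset": [0.065, -0.306, 0], "hand": -1}
    - {"dr": [0, 0, 0], "offset": [0.065, -0.306, 0], "hand": -1}
    - {"dr": [0, 0, 0], "offset": [0.065, -0.306, 0], "hand": -1}
    - {"dr": [0, 0, 0], "offset": [0.065, -0.306, 0], "hand": -1}
    - {"dr": [0, 0, 0], "offset": [0.065, -0.306, 0], "hand": -1}
    - {"dr": [0, 0, 0], "offset": [0, 0, 0.25], "hand": -1}
    - {"dr": [0, 0, 0], "offset": [0, 0, 0.25], "hand": -1}
    - {"dr": [0, 0, 0], "offset": [0, 0, 0.35], "hand": -1}

```text
time_s: 8.0
eef_pos: [545.3, 174.0, 169.9]
ee_rot: [-0.0, 0.997, -0.081, 0.0]
force: [1.0, 0.1, -0.5]
grip_width: -0.005
grip_force: 0.0
```

Call:
arm_command:
  increments:
    - {"dr": [0, 0, 0], "offset": [0, 0, 0], "hand": -1}

```text
time_s: 8.1
eef_pos: [542.3, 173.2, 165.3]
ee_rot: [0.001, 0.997, -0.081, -0.006]
force: [-0.4, 0.9, 0.1]
grip_width: -0.003
grip_force: 0.0
```

```bash
python3 - <<'E'
from h import *
P=RC-40*U-27*V;P[2]=167;to(P,-9.65)
E
```

```text
t 8.1 p [542.3 173.2 165.3] yaw -9.34 zaxis [-0.0121 -0.0012 -0.9999] F [-0.4  0.9  0.1] w -0.0032147514288420015 offset units [ 0.039  0.286 -0.014] turn units z 0.007
```

Call:
arm_command:
  increments:
    - {"dr": [0, 0, 0], "offset": [0, 0.05, 0], "hand": -1}
    - {"dr": [0, 0, 0], "offset": [0, 0.05, 0], "hand": -1}
    - {"dr": [0, 0, 0], "offset": [0, 0.05, 0], "hand": -1}
    - {"dr": [0, 0, 0], "offset": [0, 0.03, 0], "hand": -1}
    - {"dr": [0, 0, 0], "offset": [0, 0.02, 0], "hand": -1}
    - {"dr": [0, 0, 0], "offset": [0, 0, 0], "hand": -1}

```text
time_s: 8.7
eef_pos: [541.8, 148.5, 171.7]
ee_rot: [-0.0, 0.997, -0.082, 0.0]
force: [-0.1, -0.2, -0.8]
grip_width: 0.001
grip_force: 0.0
```

Call:
arm_command:
  increments:
    - {"dr": [0, 0, 0], "offset": [0, 0.015, 0], "hand": -1}
    - {"dr": [0, 0, 0], "offset": [0, 0.015, 0], "hand": -1}
    - {"dr": [0, 0, 0], "offset": [0, 0, 0], "hand": -1}

```text
time_s: 9.0
eef_pos: [541.1, 145.3, 171.3]
ee_rot: [-0.0, 0.997, -0.082, 0.0]
force: [0.7, 0.6, -0.2]
grip_width: -0.0
grip_force: 0.4
```

Call:
arm_command:
  increments:
    - {"dr": [0, 0, 0], "offset": [0, 0.015, 0], "hand": -1}
    - {"dr": [0, 0, 0], "offset": [0, 0.015, 0], "hand": -1}
    - {"dr": [0, 0, 0], "offset": [0, 0, 0], "hand": -1}

```text
time_s: 9.3
eef_pos: [540.5, 141.6, 171.3]
ee_rot: [-0.0, 0.997, -0.082, -0.0]
force: [-0.2, 1.7, 0.5]
grip_width: 0.002
grip_force: 0.7
```

Call:
arm_command:
  increments:
    - {"dr": [0, 0, 0], "offset": [0, 0.015, 0], "hand": -1}
    - {"dr": [0, 0, 0], "offset": [0, 0.015, 0], "hand": -1}
    - {"dr": [0, 0, 0], "offset": [0, 0, 0], "hand": -1}

```text
time_s: 9.6
eef_pos: [539.9, 137.9, 171.3]
ee_rot: [0.0, 0.997, -0.082, -0.0]
force: [-1.6, 1.5, 1.2]
grip_width: -0.003
grip_force: 0.6
```

Call:
arm_command:
  increments:
    - {"dr": [0, 0, 0], "offset": [0, 0.01, 0], "hand": -1}
    - {"dr": [0, 0, 0], "offset": [0, 0.01, 0], "hand": -1}
    - {"dr": [0, 0, 0], "offset": [0, 0, 0], "hand": -1}

```text
time_s: 9.9
eef_pos: [539.8, 137.3, 171.4]
ee_rot: [-0.002, 0.997, -0.082, 0.0]
force: [1.7, 10.7, 1.1]
grip_width: -0.002
grip_force: 5.7
```

Call:
arm_command:
  increments:
    - {"dr": [0, 0, 0], "offset": [0, 0.01, 0], "hand": -1}
    - {"dr": [0, 0, 0], "offset": [0, 0, 0], "hand": -1}

```text
time_s: 10.1
eef_pos: [539.7, 137.2, 171.4]
ee_rot: [-0.003, 0.997, -0.082, 0.001]
force: [4.1, 17.3, -1.0]
grip_width: -0.002
grip_force: 8.7
```

Call:
arm_command:
  increments:
    - {"dr": [0, 0, 0], "offset": [0, -0.006, 0], "hand": -1}
    - {"dr": [0, 0, 0], "offset": [0, -0.006, 0], "hand": -1}
    - {"dr": [0, 0, 0], "offset": [0, -0.006, 0], "hand": -1}
    - {"dr": [0, 0, 0], "offset": [0, -0.006, 0], "hand": -1}
    - {"dr": [0, 0, 0], "offset": [0, -0.006, 0], "hand": -1}
    - {"dr": [0, 0, 0], "offset": [0, -0.02, 0], "hand": -1}
    - {"dr": [0, 0, 0], "offset": [0, -0.1, 0], "hand": -1}
    - {"dr": [0, 0, 0], "offset": [0, -0.1, -0.1], "hand": -1}

```text
time_s: 10.9
eef_pos: [543.8, 164.8, 182.1]
ee_rot: [0.0, 0.997, -0.082, -0.001]
force: [-0.1, -0.3, 0.3]
grip_width: 0.0
grip_force: 0.0
```

Call:
arm_command:
  increments:
    - {"dr": [0, 0, 0], "offset": [-0.1, 0, -0.3], "hand": -1}
    - {"dr": [0, 0, 0], "offset": [-0.2, 0, -0.35], "hand": -1}
    - {"dr": [0, 0, 0], "offset": [0, 0.35, -0.1], "hand": -1}
    - {"dr": [0, 0, 0], "offset": [0, 0.4, 0], "hand": -1}
    - {"dr": [0, 0, 0], "offset": [0, 0.4, 0], "hand": -1}
    - {"dr": [0, 0, 0], "offset": [0, 0.4, 0], "hand": -1}
    - {"dr": [0, 0, 0], "offset": [0, 0, 0], "hand": -1}

```text
time_s: 11.6
eef_pos: [478.0, -17.3, 273.4]
ee_rot: [0.001, 0.996, -0.085, 0.0]
force: [-0.9, 0.3, -0.9]
grip_width: 0.001
grip_force: 0.0
```

```bash
python3 - <<'E'
from h import *
to([0,0,0])
c=ctrl.camera_info("wrist");im=ctrl.capture("wrist")[:,:,::-1]
cv2.imwrite("pics/w4.png",im);g=cv2.cvtColor(im,cv2.COLOR_BGR2GRAY)
a,b=np.round(proj(c,RC-195*U+2*V+[0,0,177])),np.round(proj(c,RC-225*U+2*V+[0,0,177]));print(a,b)
r=int((a+b)[1]/2)
for k in(-4,0,4):print(g[r+k,int(a[0])-10:int(b[0])+10].tolist())
P=np.array([546,-323,250.]);to(P,-39.1)
E
```

```text
t 11.6 p [478.  -17.3 273.4] yaw -9.73 zaxis [-1.0e-04 -1.3e-03 -1.0e+00] F [-0.9  0.3 -0.9] w 0.0013846440318033043 offset units [-3.951  0.528  2.279] turn units z None
[269. 114.] [315. 114.]
[181, 180, 180, 181, 181, 180, 181, 182, 181, 180, 181, 180, 181, 180, 181, 181, 180, 180, 181, 181, 183, 184, 149, 48, 31, 37, 38, 37, 38, 38, 38, 38, 38, 36, 36, 81, 171, 184, 184, 184, 180, 134, 90, 86, 91, 90, 91, 88, 89, 90, 88, 91, 88, 90, 91, 92, 90, 90, 89, 91, 91, 90, 88, 89, 90, 91]
[187, 186, 186, 186, 186, 186, 187, 186, 186, 187, 187, 185, 186, 184, 186, 186, 186, 185, 186, 187, 188, 190, 155, 52, 35, 41, 41, 41, 43, 42, 40, 42, 43, 40, 41, 91, 173, 185, 184, 185, 178, 126, 88, 88, 91, 92, 91, 92, 92, 91, 92, 92, 91, 89, 90, 90, 91, 91, 91, 90, 92, 89, 90, 89, 91, 91]
[186, 184, 185, 186, 185, 185, 185, 186, 186, 185, 185, 184, 185, 185, 187, 184, 186, 186, 186, 186, 188, 190, 152, 49, 30, 35, 35, 35, 37, 36, 36, 38, 36, 33, 39, 104, 172, 184, 184, 184, 178, 122, 87, 88, 89, 88, 90, 90, 89, 90, 89, 91, 90, 89, 89, 91, 89, 90, 89, 89, 91, 89, 90, 90, 91, 88]
t 11.65 p [478.4 -15.1 273.4] yaw -9.64 zaxis [ 2.e-04 -2.e-04 -1.e+00] F [ 0.5 -0.  -0.5] w 0.003003570804398675 offset units [0.985 2.435 0.196] turn units z 0.655
```

The basket plate now touches the post, with no gap. Next is the rack.

Call:
arm_command:
  increments:
    - {"dr": [0, 0, 0], "offset": [0.078, 0.313, 0], "hand": 0.2}
    - {"dr": [0, 0, 0], "offset": [0.078, 0.313, 0], "hand": 0.2}
    - {"dr": [0, 0, 0], "offset": [0.078, 0.313, 0], "hand": 0.2}
    - {"dr": [0, 0, 0], "offset": [0.078, 0.313, 0], "hand": 0.2}
    - {"dr": [0, 0, 0], "offset": [0.078, 0.313, 0], "hand": 0.2}
    - {"dr": [0, 0, 0], "offset": [0.078, 0.313, 0], "hand": 0.2}
    - {"dr": [0, 0, 0], "offset": [0.078, 0.313, 0], "hand": 0.2}
    - {"dr": [0, 0, 0.164], "offset": [0, 0, 0], "hand": 0.2}

```text
time_s: 12.45
eef_pos: [500.7, -285.9, 272.2]
ee_rot: [0.0, 0.989, -0.148, -0.0]
force: [0.1, 0.2, -0.6]
grip_width: 0.602
grip_force: 0.0
```

Call:
arm_command:
  increments:
    - {"dr": [0, 0, 0.164], "offset": [0, 0, 0], "hand": 0.2}
    - {"dr": [0, 0, 0.164], "offset": [0, 0, 0], "hand": 0.2}
    - {"dr": [0, 0, 0.164], "offset": [0, 0, 0], "hand": 0.2}
    - {"dr": [0, 0, 0], "offset": [0, 0, 0], "hand": 0.2}
    - {"dr": [0, 0, 0], "offset": [0, 0, 0], "hand": 0.2}

```text
time_s: 12.95
eef_pos: [500.8, -282.6, 273.2]
ee_rot: [-0.0, 0.944, -0.331, -0.0]
force: [0.7, 0.2, -0.4]
grip_width: 0.6
grip_force: 0.0
```

```bash
python3 - <<'E'
from h import *
to([546,-323,250.],-39.1)
c=ctrl.camera_info("wrist");im=ctrl.capture("wrist")[:,:,::-1]
cv2.imwrite("pics/w5.png",im)
import json;json.dump({k:np.array(v).tolist() for k,v in c.items()},open("w5.json","w"))
print(proj(c,np.array([546,-323,162.])))
E
```

```text
t 12.95 p [ 500.8 -282.6  273.2] yaw -38.66 zaxis [-0.e+00  2.e-04 -1.e+00] F [ 0.7  0.2 -0.4] w 0.5999208994013768 offset units [0.505 0.028 0.193] turn units z 0.01
[288.07321177 120.49312189]
```

View pics/w5.png

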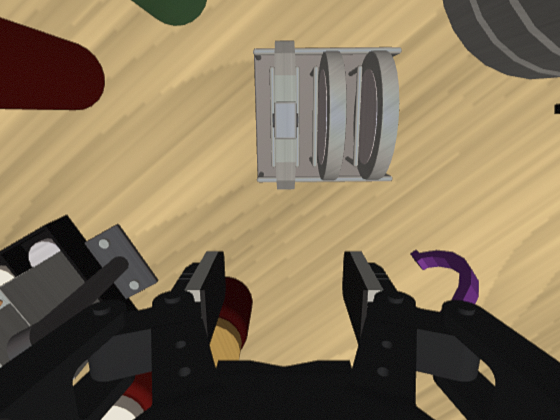

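The knuckle's top face is centred near (286,120) and the clamp's ends are at (285,42) and (286,187), so it lines up with the tool's x.

```bash
python3 - <<'E'
from h import *
import json
c={k:np.array(v) for k,v in json.load(open("w5.json")).items()}
g=cv2.cvtColor(cv2.imread("pics/w5.png"),cv2.COLOR_BGR2GRAY)
print(g[120,265:310].tolist(),g[95:148,286].tolist())
print("width",np.round(np.linalg.norm(onz(c,(276,120),162)-onz(c,(297,120),162)),1),np.round(np.linalg.norm(onz(c,(286,102),162)-onz(c,(286,138),162)),1))
a,b=onz(c,(285.3,42),78),onz(c,(286,187),78);d=a-b;print("len at ring mid",np.linalg.norm(d),"yaw",np.degrees(np.arctan2(d[1],d[0])))
print("rack edge yaw",[np.degrees(np.arctan2(*(onz(c,p,48)-onz(c,q,48))[1::-1])) for p,q in[((328,50),(328,178))]])
K=onz(c,(286.5,120),162);print(K);K[2]=139;to(K,-39.1)
E
```

```text
[133, 134, 134, 135, 132, 107, 146, 120, 76, 85, 142, 157, 162, 163, 162, 161, 163, 160, 159, 161, 160, 158, 158, 160, 163, 164, 165, 166, 165, 161, 147, 91, 77, 118, 123, 132, 133, 132, 132, 132, 133, 133, 133, 132, 131] [160, 160, 161, 160, 161, 162, 125, 130, 151, 159, 160, 159, 160, 160, 159, 159, 160, 159, 159, 159, 160, 159, 159, 158, 159, 158, 159, 158, 157, 158, 158, 157, 159, 158, 159, 157, 159, 159, 159, 159, 160, 159, 153, 125, 145, 159, 161, 159, 159, 159, 160, 161, 160]
width 14.8 24.6
len at ring mid 131.3276121200012 yaw -38.217676005652045
rack edge yaw [np.float64(-36.68504192671766)]
[ 546.9564469  -322.34256234  162.        ]
t 13.0 p [ 500.6 -282.8  273.2] yaw -38.69 zaxis [-0.e+00  1.e-04 -1.e+00] F [0.7 0.3 0. ] w 0.6012275294820462 offset units [0.508 0.016 1.118] turn units z 0.009
```

Call:
arm_command:
  increments:
    - {"dr": [0, 0, 0], "offset": [0.25, 0.004, 0], "hand": 0.2}
    - {"dr": [0, 0, 0], "offset": [0.258, 0.004, 0], "hand": 0.2}
    - {"dr": [0, 0, 0], "offset": [0, 0, 0.2], "hand": 0.1}
    - {"dr": [0, 0, 0], "offset": [0, 0, 0.3], "hand": 0.1}
    - {"dr": [0, 0, 0], "offset": [0, 0, 0.3], "hand": 0.1}
    - {"dr": [0, 0, 0], "offset": [0, 0, 0.15], "hand": 0.1}
    - {"dr": [0, 0, 0], "offset": [0, 0, 0], "hand": 0.1}

```text
time_s: 13.7
eef_pos: [546.2, -321.5, 156.5]
ee_rot: [-0.001, 0.943, -0.332, -0.003]
force: [0.3, 0.3, 0.5]
grip_width: 0.552
grip_force: 0.0
```

```bash
python3 - <<'E'
from h import *
to([546.4,-322.8,139.],-38.5)
E
```

```text
t 13.7 p [ 546.2 -321.5  156.5] yaw -38.80 zaxis [-0.0041  0.0036 -1.    ] F [0.3 0.3 0.5] w 0.5524910194787815 offset units [0.009 0.008 0.145] turn units z -0.007
```

Call:
arm_command:
  increments:
    - {"dr": [0, 0, 0], "offset": [0, 0, 0.1], "hand": 0.1}
    - {"dr": [0, 0, 0], "offset": [0, 0, 0.04], "hand": 0.1}
    - {"dr": [0, 0, 0], "offset": [0, 0, 0], "hand": 0.1}

```text
time_s: 14.0
eef_pos: [546.9, -322.5, 142.4]
ee_rot: [-0.0, 0.943, -0.333, -0.0]
force: [-0.1, -1.9, 0.1]
grip_width: 0.554
grip_force: 0.0
```

Call:
arm_command:
  increments:
    - {"dr": [0, 0, 0], "offset": [0, 0, 0], "hand": -0.3}
    - {"dr": [0, 0, 0], "offset": [0, 0, 0], "hand": -1}
    - {"dr": [0, 0, 0], "offset": [0, 0, 0], "hand": -1}
    - {"dr": [0, 0, 0], "offset": [0, 0, 0], "hand": -1}
    - {"dr": [0, 0, 0], "offset": [0, 0, 0], "hand": -1}
  grip_force: 50

```text
time_s: 14.5
eef_pos: [547.2, -322.7, 143.3]
ee_rot: [0.0, 0.943, -0.333, 0.001]
force: [1.0, 0.2, 5.6]
grip_width: 0.173
grip_force: 50.9
```

```bash
python3 - <<'E'
from h import *
to([546.4,-322.8,139.],-38.5)
E
```

```text
t 14.5 p [ 547.2 -322.7  143.3] yaw -38.93 zaxis [ 1.3e-03 -9.0e-04 -1.0e+00] F [1.  0.2 5.6] w 0.17343259016882354 offset units [-0.005  0.005  0.036] turn units z -0.009
```

Call:
arm_command:
  increments:
    - {"dr": [0, 0, 0], "offset": [0, 0, 0], "hand": -0.3}
    - {"dr": [0, 0, 0], "offset": [0, 0, 0], "hand": -0.3}
    - {"dr": [0, 0, 0], "offset": [0, 0, 0.04], "hand": -0.3}
    - {"dr": [0, 0, 0], "offset": [0, 0, 0], "hand": -0.3}
    - {"dr": [0, 0, 0], "offset": [0, 0, 0], "hand": -1}
    - {"dr": [0, 0, 0], "offset": [0, 0, 0], "hand": -1}
    - {"dr": [0, 0, 0], "offset": [0, 0, 0], "hand": -1}
    - {"dr": [0, 0, 0], "offset": [0, 0, 0], "hand": -1}
  grip_force: 60

```text
time_s: 15.3
eef_pos: [546.9, -322.5, 137.5]
ee_rot: [-0.0, 0.943, -0.333, -0.0]
force: [0.6, 0.4, -2.7]
grip_width: 0.173
grip_force: 59.4
```

Call:
arm_command:
  increments:
    - {"dr": [0, 0, 0], "offset": [0, 0, -0.04], "hand": -1}
    - {"dr": [0, 0, 0], "offset": [0, 0, -0.1], "hand": -1}
    - {"dr": [0, 0, 0], "offset": [0, 0, -0.15], "hand": -1}
    - {"dr": [0, 0, 0], "offset": [0, 0, -0.15], "hand": -1}
    - {"dr": [0, 0, 0], "offset": [0, 0, -0.2], "hand": -1}
    - {"dr": [0, 0, 0], "offset": [0, 0, 0], "hand": -1}

```text
time_s: 15.9
eef_pos: [547.8, -323.4, 218.6]
ee_rot: [0.001, 0.943, -0.333, 0.003]
force: [0.5, -0.3, -4.3]
grip_width: 0.175
grip_force: 59.2
```

```bash
python3 - <<'E'
from h import *
to([546.4,-322.8,360.],-9.65)
E
```

```text
t 15.9 p [ 547.8 -323.4  218.6] yaw -38.92 zaxis [ 0.0052 -0.0047 -1.    ] F [ 0.5 -0.3 -4.3] w 0.1745044598437135 offset units [-0.004  0.004 -1.178] turn units z -0.651
```

Call:
arm_command:
  increments:
    - {"dr": [0, 0, 0], "offset": [0, 0, -0.25], "hand": -1}
    - {"dr": [0, 0, 0], "offset": [0, 0, -0.3], "hand": -1}
    - {"dr": [0, 0, 0], "offset": [0, 0, -0.3], "hand": -1}
    - {"dr": [0, 0, -0.1], "offset": [0, 0, -0.25], "hand": -1}
    - {"dr": [0, 0, -0.14], "offset": [0, 0, -0.05], "hand": -1}
    - {"dr": [0, 0, -0.14], "offset": [0, 0, 0], "hand": -1}
    - {"dr": [0, 0, -0.14], "offset": [0, 0, 0], "hand": -1}
    - {"dr": [0, 0, -0.13], "offset": [0, 0, 0], "hand": -1}

```text
time_s: 16.7
eef_pos: [546.8, -322.6, 351.4]
ee_rot: [-0.0, 0.997, -0.082, -0.001]
force: [-0.5, -0.1, -4.5]
grip_width: 0.176
grip_force: 59.2
```

Call:
arm_command:
  increments:
    - {"dr": [0, 0, 0], "offset": [0, 0, 0], "hand": -1}

```text
time_s: 16.8
eef_pos: [546.8, -322.6, 351.5]
ee_rot: [-0.0, 0.996, -0.084, -0.001]
force: [0.1, -0.1, -3.4]
grip_width: 0.174
grip_force: 59.2
```

```bash
python3 - <<'E'
from h import *
P=RC+122*U+2*V;P[2]=350;to(P,-9.65)
E
```

```text
t 16.8 p [ 546.8 -322.6  351.5] yaw -9.63 zaxis [-1.1e-03  8.0e-04 -1.0e+00] F [ 0.1 -0.1 -3.4] w 0.1739709685092886 offset units [-0.445 -5.131  0.017] turn units z 0.0
```

Call:
arm_command:
  increments:
    - {"dr": [0, 0, 0], "offset": [-0.02, -0.1, 0], "hand": -1}
    - {"dr": [0, 0, 0], "offset": [-0.02, -0.2, 0], "hand": -1}
    - {"dr": [0, 0, 0], "offset": [-0.02, -0.28, 0], "hand": -1}
    - {"dr": [0, 0, 0], "offset": [-0.02, -0.28, 0], "hand": -1}
    - {"dr": [0, 0, 0], "offset": [-0.02, -0.28, 0], "hand": -1}
    - {"dr": [0, 0, 0], "offset": [-0.02, -0.28, 0], "hand": -1}
    - {"dr": [0, 0, 0], "offset": [-0.02, -0.28, 0], "hand": -1}
    - {"dr": [0, 0, 0], "offset": [-0.02, -0.28, 0], "hand": -1}

```text
time_s: 17.6
eef_pos: [567.4, -82.9, 352.5]
ee_rot: [-0.0, 0.996, -0.085, -0.0]
force: [0.0, -0.3, -4.0]
grip_width: 0.173
grip_force: 59.3
```

Call:
arm_command:
  increments:
    - {"dr": [0, 0, 0], "offset": [-0.025, -0.28, 0], "hand": -1}
    - {"dr": [0, 0, 0], "offset": [-0.025, -0.28, 0], "hand": -1}
    - {"dr": [0, 0, 0], "offset": [-0.025, -0.28, 0], "hand": -1}
    - {"dr": [0, 0, 0], "offset": [-0.025, -0.28, 0], "hand": -1}
    - {"dr": [0, 0, 0], "offset": [-0.025, -0.28, 0], "hand": -1}
    - {"dr": [0, 0, 0], "offset": [-0.025, -0.28, 0], "hand": -1}
    - {"dr": [0, 0, 0], "offset": [-0.025, -0.28, 0], "hand": -1}
    - {"dr": [0, 0, 0], "offset": [-0.025, -0.28, 0], "hand": -1}

```text
time_s: 18.4
eef_pos: [588.6, 186.0, 352.4]
ee_rot: [-0.0, 0.996, -0.085, -0.0]
force: [1.3, -0.9, -4.1]
grip_width: 0.171
grip_force: 59.3
```

Call:
arm_command:
  increments:
    - {"dr": [0, 0, 0], "offset": [-0.025, -0.26, 0], "hand": -1}
    - {"dr": [0, 0, 0], "offset": [-0.025, -0.2, 0], "hand": -1}
    - {"dr": [0, 0, 0], "offset": [0, -0.1, 0], "hand": -1}
    - {"dr": [0, 0, 0], "offset": [0, 0, 0], "hand": -1}
    - {"dr": [0, 0, 0], "offset": [0, 0, 0], "hand": -1}

```text
time_s: 18.9
eef_pos: [594.7, 250.4, 352.4]
ee_rot: [0.0, 0.996, -0.085, -0.0]
force: [-0.2, 0.3, -4.0]
grip_width: 0.175
grip_force: 59.3
```

```bash
python3 - <<'E'
from h import *
P=RC+122*U+2*V;P[2]=350;to(P,-9.65)
c=ctrl.camera_info("wrist");im=ctrl.capture("wrist")[:,:,::-1]
b=ctrl.capture("scene")[:,:,::-1]
cv2.imwrite("pics/w6.png",im)
cv2.imwrite("pics/c6.png",np.hstack([cv2.resize(im,(400,300)),cv2.resize(b[100:280,270:510],(400,300))]))
import json;json.dump({k:np.array(v).tolist() for k,v in c.items()},open("w6.json","w"))
E
```

```text
t 18.9 p [594.7 250.4 352.4] yaw -9.74 zaxis [-2.e-04 -5.e-04 -1.e+00] F [-0.2  0.3 -4. ] w 0.17452743579833796 offset units [-0.041 -0.357  0.02 ] turn units z -0.002
```

View pics/c6.png

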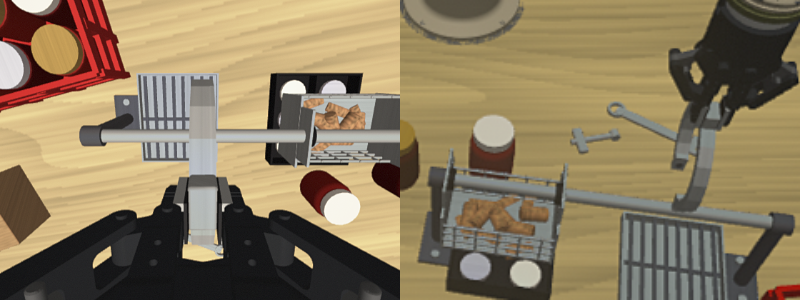

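The clamp hangs square in the gripper above the bar. In the left panel the bar is at row ~135 and the tray at columns 138–217. I'll measure the bar's offset from this view.

```bash
python3 - <<'E'
from h import *
import json
c={k:np.array(v) for k,v in json.load(open("w6.json")).items()}
g=cv2.cvtColor(cv2.imread("pics/w6.png"),cv2.COLOR_BGR2GRAY)
f=lambda p,z:[round(float((onz(c,p,z)-RC)@A),1) for A in(U,V)]
for x in(160,180,340,400):
    print(x,g[172:208,x].tolist())
print("bar",[f((x,y),168) for x,y in((160,189),(400,190))],"tray",[f(p,22) for p in((194,103),(303,102),(200,225),(302,223))])
P=RC+122*U+2*V;P[2]=350;to(P,-9.65)
E
```

```text
160 [40, 39, 41, 41, 40, 40, 39, 39, 55, 95, 122, 141, 152, 158, 169, 179, 186, 189, 191, 192, 193, 194, 191, 190, 183, 171, 159, 170, 198, 206, 208, 208, 207, 205, 204, 207]
180 [40, 39, 64, 88, 95, 94, 96, 95, 88, 99, 120, 140, 151, 160, 169, 180, 187, 190, 193, 192, 193, 193, 191, 189, 183, 171, 158, 176, 204, 206, 204, 204, 208, 211, 210, 209]
340 [206, 204, 203, 202, 200, 203, 207, 210, 171, 114, 114, 140, 151, 159, 169, 179, 188, 191, 193, 193, 193, 193, 192, 190, 184, 172, 161, 147, 172, 185, 184, 184, 187, 191, 191, 192]
400 [77, 78, 78, 77, 76, 77, 75, 75, 74, 93, 118, 142, 149, 158, 169, 178, 186, 191, 191, 192, 193, 193, 191, 190, 184, 174, 165, 119, 78, 73, 75, 75, 76, 74, 75, 74]
bar [[197.4, 2.6], [-32.3, 1.4]] tray [[195.3, 85.4], [53.8, 86.5], [198.1, -80.9], [52.9, -78.1]]
t 19.0 p [594.9 250.  352.7] yaw -9.78 zaxis [ 1.e-04 -3.e-04 -1.e+00] F [-0.3 -0.3 -3.9] w 0.17267010253523113 offset units [-0.043 -0.36   0.022] turn units z -0.003
```

Call:
arm_command:
  increments:
    - {"dr": [0, 0, 0], "offset": [-0.02, -0.1, 0], "hand": -1}
    - {"dr": [0, 0, 0], "offset": [-0.023, -0.17, 0], "hand": -1}
    - {"dr": [0, 0, 0], "offset": [0, -0.1, 0], "hand": -1}
    - {"dr": [0, 0, 0], "offset": [0, 0, 0], "hand": -1}
    - {"dr": [0, 0, 0], "offset": [0, 0, 0], "hand": -1}

```text
time_s: 19.5
eef_pos: [597.1, 295.6, 352.4]
ee_rot: [0.0, 0.996, -0.084, -0.0]
force: [0.4, 0.1, -4.4]
grip_width: 0.175
grip_force: 59.3
```

```bash
python3 - <<'E'
from h import *
P=RC+123*U+2*V;P[2]=182.5;to(P,-9.7)
E
```

```text
t 19.5 p [597.1 295.6 352.4] yaw -9.69 zaxis [-2.e-04 -3.e-04 -1.e+00] F [ 0.4  0.1 -4.4] w 0.17545062379377377 offset units [0.003 0.009 1.416] turn units z 0.0
```

Call:
arm_command:
  increments:
    - {"dr": [0, 0, 0], "offset": [0, 0, 0.1], "hand": -1}
    - {"dr": [0, 0, 0], "offset": [0, 0, 0.2], "hand": -1}
    - {"dr": [0, 0, 0], "offset": [0, 0, 0.2], "hand": -1}
    - {"dr": [0, 0, 0], "offset": [0, 0, 0.2], "hand": -1}
    - {"dr": [0, 0, 0], "offset": [0, 0, 0.2], "hand": -1}
    - {"dr": [0, 0, 0], "offset": [0, 0, 0.2], "hand": -1}
    - {"dr": [0, 0, 0], "offset": [0, 0, 0.1], "hand": -1}
    - {"dr": [0, 0, 0], "offset": [0, 0, 0], "hand": -1}

```text
time_s: 20.3
eef_pos: [596.7, 295.1, 207.1]
ee_rot: [0.001, 0.996, -0.085, -0.001]
force: [0.1, -0.4, -3.7]
grip_width: 0.174
grip_force: 59.2
```

Call:
arm_command:
  increments:
    - {"dr": [0, 0, 0], "offset": [0, 0, 0], "hand": -1}

```text
time_s: 20.4
eef_pos: [597.6, 295.6, 209.8]
ee_rot: [-0.0, 0.996, -0.085, 0.001]
force: [0.7, -0.2, -4.2]
grip_width: 0.175
grip_force: 59.2
```

```bash
python3 - <<'E'
from h import *
P=RC+123*U+2*V;P[2]=182.5;to(P,-9.7)
E
```

```text
t 20.4 p [597.6 295.6 209.8] yaw -9.69 zaxis [ 1.8e-03  5.0e-04 -1.0e+00] F [ 0.7 -0.2 -4.2] w 0.17517815555353858 offset units [-0.001  0.011  0.228] turn units z 0.0
```

Call:
arm_command:
  increments:
    - {"dr": [0, 0, 0], "offset": [0, 0, 0.06], "hand": -1}
    - {"dr": [0, 0, 0], "offset": [0, 0, 0.06], "hand": -1}
    - {"dr": [0, 0, 0], "offset": [0, 0, 0.04], "hand": -1}
    - {"dr": [0, 0, 0], "offset": [0, 0, 0.015], "hand": -1}
    - {"dr": [0, 0, 0], "offset": [0, 0, 0.01], "hand": -1}
    - {"dr": [0, 0, 0], "offset": [0, 0, 0], "hand": -1}

```text
time_s: 21.0
eef_pos: [597.2, 295.8, 186.3]
ee_rot: [-0.0, 0.996, -0.084, 0.0]
force: [-0.1, 0.2, -4.4]
grip_width: 0.178
grip_force: 59.4
```

Call:
arm_command:
  increments:
    - {"dr": [0, 0, 0], "offset": [0, 0, 0.015], "hand": -1}
    - {"dr": [0, 0, 0], "offset": [0, 0, 0.01], "hand": -1}
    - {"dr": [0, 0, 0], "offset": [0, 0, 0], "hand": -1}

```text
time_s: 21.3
eef_pos: [597.1, 295.8, 183.1]
ee_rot: [0.0, 0.996, -0.084, -0.0]
force: [0.4, -0.4, -4.1]
grip_width: 0.177
grip_force: 59.4
```

Call:
arm_command:
  increments:
    - {"dr": [0, 0, 0], "offset": [0, 0, 0.008], "hand": -1}
    - {"dr": [0, 0, 0], "offset": [0, 0, 0.005], "hand": -1}
    - {"dr": [0, 0, 0], "offset": [0, 0, 0], "hand": -1}

```text
time_s: 21.6
eef_pos: [597.2, 295.8, 182.4]
ee_rot: [-0.0, 0.996, -0.084, 0.0]
force: [-1.4, -0.5, 0.9]
grip_width: 0.171
grip_force: 60.1
```

Call:
arm_command:
  increments:
    - {"dr": [0, 0, 0], "offset": [0, 0, 0.006], "hand": -1}
    - {"dr": [0, 0, 0], "offset": [0, 0, 0], "hand": -1}

```text
time_s: 21.8
eef_pos: [597.3, 295.8, 182.4]
ee_rot: [-0.0, 0.996, -0.084, 0.001]
force: [-3.7, -1.1, 6.2]
grip_width: 0.176
grip_force: 60.8
```

Call:
arm_command:
  increments:
    - {"dr": [0, 0, 0], "offset": [0, 0, -0.025], "hand": -1}
    - {"dr": [0, 0, 0], "offset": [-0.016, 0, 0], "hand": -1}
    - {"dr": [0, 0, 0], "offset": [0, 0, 0], "hand": -1}
    - {"dr": [0, 0, 0], "offset": [0, 0, 0.015], "hand": -1}
    - {"dr": [0, 0, 0], "offset": [0, 0, 0.006], "hand": -1}
    - {"dr": [0, 0, 0], "offset": [0, 0, 0.004], "hand": -1}
    - {"dr": [0, 0, 0], "offset": [0, 0, 0], "hand": -1}

```text
time_s: 22.5
eef_pos: [595.3, 296.2, 182.3]
ee_rot: [-0.0, 0.996, -0.084, 0.001]
force: [-4.7, -1.2, 5.7]
grip_width: 0.172
grip_force: 60.8
```

Call:
arm_command:
  increments:
    - {"dr": [0, 0, 0], "offset": [0, 0, -0.02], "hand": -1}
    - {"dr": [0, 0, 0], "offset": [0.012, 0, 0], "hand": -1}
    - {"dr": [0, 0, 0], "offset": [0, 0, 0], "hand": -1}
    - {"dr": [0, 0, 0], "offset": [0, 0, 0.01], "hand": -1}
    - {"dr": [0, 0, 0], "offset": [0, 0, 0.004], "hand": -1}
    - {"dr": [0, 0, 0], "offset": [0, 0, 0], "hand": -1}
  grip_force: 20

```text
time_s: 23.1
eef_pos: [596.8, 295.8, 182.4]
ee_rot: [-0.0, 0.996, -0.084, 0.0]
force: [-2.3, -1.2, 4.5]
grip_width: 0.176
grip_force: 60.4
```

```bash
python3 - <<'E'
from h import *
to([596.8,295.5,182.4],-9.7)
E
```

```text
t 23.1 p [596.8 295.8 182.4] yaw -9.68 zaxis [ 8.e-04 -0.e+00 -1.e+00] F [-2.3 -1.2  4.5] w 0.17566973123068869 offset units [ 0.001  0.002 -0.   ] turn units z 0.0
```

Call:
arm_command:
  increments:
    - {"dr": [0, 0, 0], "offset": [0, 0, 0], "hand": -0.64}
    - {"dr": [0, 0, 0], "offset": [0, 0, 0], "hand": -0.62}
    - {"dr": [0, 0, 0], "offset": [0, 0, 0], "hand": -0.6}
    - {"dr": [0, 0, 0], "offset": [0, 0, 0], "hand": -0.55}
    - {"dr": [0, 0, 0], "offset": [0, 0, 0], "hand": -0.5}
    - {"dr": [0, 0, 0], "offset": [0, 0, 0], "hand": -0.3}
    - {"dr": [0, 0, 0], "offset": [0, 0, 0], "hand": -0.1}
    - {"dr": [0, 0, 0], "offset": [0, 0, 0], "hand": -0.1}

```text
time_s: 23.9
eef_pos: [596.7, 295.9, 181.7]
ee_rot: [-0.0, 0.996, -0.084, -0.0]
force: [-0.7, -0.6, 0.9]
grip_width: 0.45
grip_force: 0.0
```

```bash
python3 - <<'E'
from h import *
to([596.8,295.5,182.4],-9.7)
b=ctrl.capture("scene")[:,:,::-1];w=ctrl.capture("wrist")[:,:,::-1]
cv2.imwrite("pics/c7.png",np.hstack([cv2.resize(w,(400,300)),cv2.resize(b[150:300,300:500],(400,300),interpolation=cv2.INTER_CUBIC)]))
E
```

```text
t 23.9 p [596.7 295.9 181.7] yaw -9.67 zaxis [-0.  0. -1.] F [-0.7 -0.6  0.9] w 0.4503018932157843 offset units [ 0.002  0.003 -0.006] turn units z 0.001
```

View pics/c7.png

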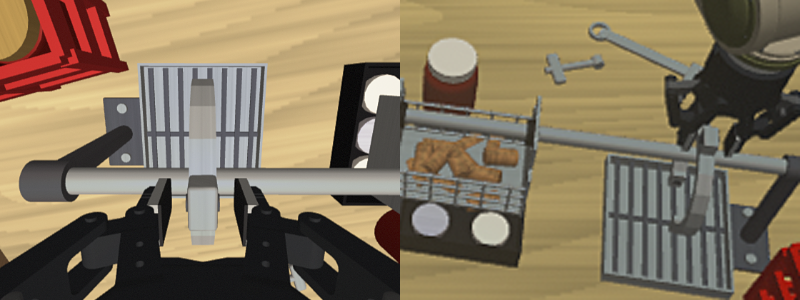

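The clamp hangs square over the middle of the tray and the fingers are clear of it. I'll retreat straight up.

Call:
arm_command:
  increments:
    - {"dr": [0, 0, 0], "offset": [0, 0, -0.08], "hand": -0.1}
    - {"dr": [0, 0, 0], "offset": [0, 0, -0.2], "hand": -0.1}
    - {"dr": [0, 0, 0], "offset": [0, 0, -0.3], "hand": -0.1}
    - {"dr": [0, 0, 0], "offset": [0, 0, -0.3], "hand": -0.1}
    - {"dr": [0, 0, 0], "offset": [-0.3, 0, -0.15], "hand": -0.1}
    - {"dr": [0, 0, 0], "offset": [-0.35, 0, 0], "hand": -0.1}
    - {"dr": [0, 0, 0], "offset": [-0.3, 0, 0], "hand": -0.1}
    - {"dr": [0, 0, 0], "offset": [0, 0, 0], "hand": -0.1}

```text
time_s: 24.8
eef_pos: [480.9, 316.1, 307.3]
ee_rot: [-0.001, 0.997, -0.083, 0.0]
force: [0.7, -0.3, 0.4]
grip_width: 0.449
grip_force: 0.0
```

```bash
python3 - <<'E'
from h import *
c=ctrl.camera_info("wrist");ims=[]
for i in range(6):
    w=ctrl.capture("wrist");ims.append(w.astype(int))
t=ctrl.capture("top")[:,:,::-1];b=ctrl.capture("scene")[:,:,::-1]
print("still diff",[int((abs(ims[i]-ims[-1]).max(2)>40).sum()) for i in range(5)])
to([0,0,0])
for s in(123,):print(proj("top",RC+s*U+2*V+[0,0,207]),proj("top",RC-225*U+2*V+[0,0,178]))
w=ims[-1].astype(np.uint8)[:,:,::-1]
cv2.imwrite("pics/c8.png",np.vstack([np.hstack([cv2.resize(w,(400,300)),cv2.resize(b[150:300,280:480],(400,300),interpolation=cv2.INTER_CUBIC)]),np.hstack([cv2.resize(t,(400,300)),cv2.resize(t[140:260,40:200],(400,300),interpolation=cv2.INTER_CUBIC)])]))
E
```

```text
still diff [16436, 8718, 2808, 707, 79]
t 25.2 p [485.  314.8 305. ] yaw -9.72 zaxis [-4.e-04 -2.e-04 -1.e+00] F [-0.2  0.2 -0.6] w 0.45234034332594203 offset units [-3.54   3.267  2.544] turn units z None
[ 91.75958837 173.55655223] [277.75357314 207.81633507]
```

View pics/c8.png

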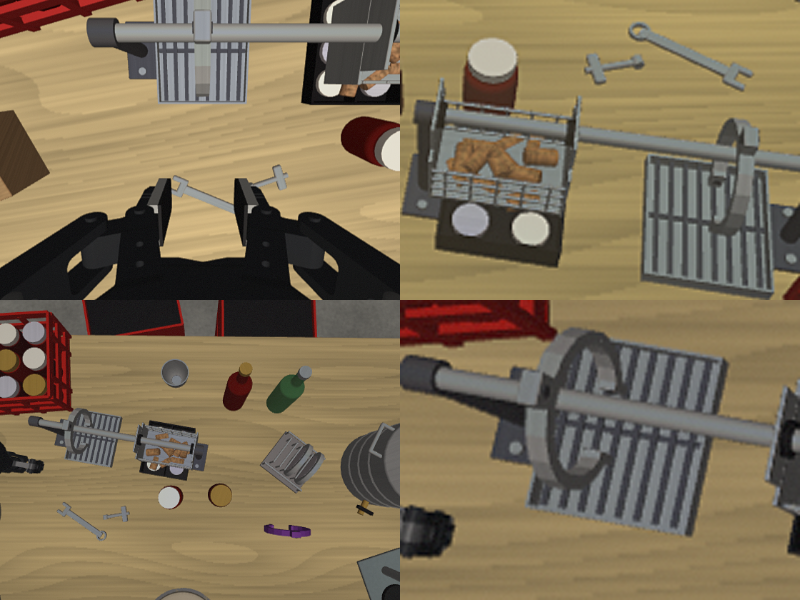

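The clamp hangs square over the tray centre, the basket is at the post, and the caps, bottles and jars are where they were. I'll let it settle, then hand in.

Call:
arm_command:
  increments:
    - {"dr": [0, 0, 0], "offset": [0, 0, 0], "hand": -0.1}
    - {"dr": [0, 0, 0], "offset": [0, 0, 0], "hand": -0.1}
    - {"dr": [0, 0, 0], "offset": [0, 0, 0], "hand": -0.1}
    - {"dr": [0, 0, 0], "offset": [0, 0, 0], "hand": -0.1}
    - {"dr": [0, 0, 0], "offset": [0, 0, 0], "hand": -0.1}
    - {"dr": [0, 0, 0], "offset": [0, 0, 0], "hand": -0.1}
    - {"dr": [0, 0, 0], "offset": [0, 0, 0], "hand": -0.1}
    - {"dr": [0, 0, 0], "offset": [0, 0, 0], "hand": -0.1}

```text
time_s: 26.0
eef_pos: [484.3, 315.0, 305.3]
ee_rot: [0.0, 0.996, -0.084, -0.0]
force: [0.5, 0.4, 0.7]
grip_width: 0.446
grip_force: 0.0
```

```bash
python3 - <<'E'
from rig import ctrl
a=ctrl.capture("wrist").astype(int)
for i in range(4):b=ctrl.capture("wrist").astype(int)
print((abs(a-b).max(2)>40).sum())
print(ctrl.finish_job())
E
```

```text
4
the job is handed in; nothing more can be done
None
```

The job is handed in at about 26 s: the basket is against the far post, the clamp hangs still and square over the middle of the tray, and the caps, bottles and jars look undisturbed; my first push on the basket reached about 54 N at the wrist and may have been on the thicker part of the fingers, so the 40 N limit on the gripper body could be in question.

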